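# Find the full bottle by its weight and set it stirring

## Task

Only one of the three identical white blue-capped bottles is still full of buffer; the other two are partly or wholly used up, so feel their weight by lifting them. Stand the full one upright in the middle of the stirrer's round plate, let go of it, then press the stirrer's green button right down to start it. Keep the bottles upright all the while, leave the other two standing where they were, and do not disturb anything else on the bench.

Things in the scene. Friction and masses are not known exactly. Their poses are not given: they have to be found in the camera images.
- bottle_1_center (a point): One of three identical opaque white bottles, 60 mm diameter, 140 mm high; point on its axis half-way up (70 mm), z up. Shoulder slopes from 94 to 109 mm above the base; tight blue cap, 38 mm diameter, 115 to 140 mm, bears the full weight. Total mass 285-325 g full, 125-185 g part used, 55-70 g empty; which is which changes every time. Stands on the bench, axes 95 mm or more apart.
- bottle_2_center (a point): One of three identical opaque white bottles, 60 mm diameter, 140 mm high; point on its axis half-way up (70 mm), z up. Shoulder slopes from 94 to 109 mm above the base; tight blue cap, 38 mm diameter, 115 to 140 mm, bears the full weight. Total mass 285-325 g full, 125-185 g part used, 55-70 g empty; which is which changes every time. Stands on the bench, axes 95 mm or more apart.
- bottle_3_center (a point): One of three identical opaque white bottles, 60 mm diameter, 140 mm high; point on its axis half-way up (70 mm), z up. Shoulder slopes from 94 to 109 mm above the base; tight blue cap, 38 mm diameter, 115 to 140 mm, bears the full weight. Total mass 285-325 g full, 125-185 g part used, 55-70 g empty; which is which changes every time. Stands on the bench, axes 95 mm or more apart.
- stirrer: Fixed magnetic stirrer, white, 250 (x) by 160 mm (y). Origin under its centre at bench height; x from control panel to back. The navy panel (front 90 mm, 53 mm high) faces the robot: display in the middle, grey speed knob (34 mm diameter, 67 mm high, not needed) at the -y side, green button at the +y side; behind it the raised part with the round plate.
- stirrer_plate (a point): Centre of the top face of the stirrer's round white plate: 135 mm diameter, flat, horizontal, 90 mm above the bench, marked with a grey dot and a grey ring of 68 mm diameter. The bottle's base goes here. 129 mm behind and 48 mm beside the button.
- stir_button_top (a point): Centre of the top of the green round push button on the stirrer's control panel, 24 mm diameter, 64 mm above the bench, standing 8 mm above its black bezel. Pressed straight down.
- stir_button (a joint): Travel of the green button in m: 0 is up, 0.005 is right down; counts as pressed beyond 0.004. Springs back. Right down takes about 4 N.
- timer: Bystander: white square bench timer, 62 x 62 x 18 mm, lying among the bottles. Origin at the centre of its underside.
- tube_cap: Bystander: loose blue tube cap lying on the bench, 33 mm diameter, 13 mm high. Origin at the centre of its underside.
- tip_box: Bystander: pipette tip box with yellow lid, 87 x 124 (y) x 70 mm. Origin at the centre of its underside. Beyond it and at the far sides stand fixed machines and a rack of capped tubes, up to 135 mm high; on the far right a pipette stand, 305 mm high.
- amber_bottle: Bystander: amber glass bottle with black cap, 56 mm diameter, 105 mm high. Origin at the centre of its underside.
- beaker: Bystander: empty glass beaker, 72 mm diameter at the rim, 95 mm high. Origin at the centre of its underside.
- micro_rack: Bystander: flat teal microtube rack, 210 (x) x 90 x 37 mm. Origin at the centre of its underside.
- pipette: Bystander: hand pipette lying on the bench, 225 mm long (x), 32 mm high. Origin at bench height about mid-length.
Things that resemble listed ones, but are neither listed nor needed, are in the scene too. Leave any pink or red look-alike of the part that bears bottle_3_center alone.

How it is judged (in metres and radians):
On the way, in this order (a step that is already met when the one before it is completed fails the run):
1. the full bottle stands upright and released in the middle of the stirrer plate (((horizontal distance between bottle_1_center and stirrer_plate below 0.02 m and angle between bottle_1_center's own z axis and vertical below 0.08 rad and contact force between bottle_1 and stirrer above 2.3 N and contact force between the fingers and bottle_1 below 0.05 N and linear speed of bottle_1 below 0.02 m/s) or (horizontal distance between bottle_2_center and stirrer_plate below 0.02 m and angle between bottle_2_center's own z axis and vertical below 0.08 rad and contact force between bottle_2 and stirrer above 2.3 N and contact force between the fingers and bottle_2 below 0.05 N and linear speed of bottle_2 below 0.02 m/s) or (horizontal distance between bottle_3_center and stirrer_plate below 0.02 m and angle between bottle_3_center's own z axis and vertical below 0.08 rad and contact force between bottle_3 and stirrer above 2.3 N and contact force between the fingers and bottle_3 below 0.05 N and linear speed of bottle_3 below 0.02 m/s))), for 0.2 s.
2. the green button is pressed right down while the full bottle stands on the plate (value of joint stir_button above 0.004 m and ((horizontal distance between bottle_1_center and stirrer_plate below 0.02 m and angle between bottle_1_center's own z axis and vertical below 0.08 rad and contact force between bottle_1 and stirrer above 2.3 N and contact force between the fingers and bottle_1 below 0.05 N and linear speed of bottle_1 below 0.02 m/s) or (horizontal distance between bottle_2_center and stirrer_plate below 0.02 m and angle between bottle_2_center's own z axis and vertical below 0.08 rad and contact force between bottle_2 and stirrer above 2.3 N and contact force between the fingers and bottle_2 below 0.05 N and linear speed of bottle_2 below 0.02 m/s) or (horizontal distance between bottle_3_center and stirrer_plate below 0.02 m and angle between bottle_3_center's own z axis and vertical below 0.08 rad and contact force between bottle_3 and stirrer above 2.3 N and contact force between the fingers and bottle_3 below 0.05 N and linear speed of bottle_3 below 0.02 m/s))), for 0.05 s.
At the end, for the whole second after the job is handed in: The full bottle stands upright, released and at rest on the stirrer plate, axis within 20 mm of its centre; the other two stand upright (0.08 rad) and at rest within 40 mm of where they started; the button was pressed 4 mm or more after the full bottle was put down (((horizontal distance between bottle_1_center and stirrer_plate below 0.02 m and angle between each of bottle_1_center, bottle_2_center, bottle_3_center's own z axis and vertical below 0.08 rad and contact force between bottle_1 and stirrer above 2.3 N and contact force between the fingers and bottle_1 below 0.05 N and linear speed of each of bottle_1, bottle_2, bottle_3 below 0.02 m/s and distance of each of bottle_2_center, bottle_3_center from where it was at the start of the episode below 0.04 m) or (horizontal distance between bottle_2_center and stirrer_plate below 0.02 m and angle between each of bottle_2_center, bottle_1_center, bottle_3_center's own z axis and vertical below 0.08 rad and contact force between bottle_2 and stirrer above 2.3 N and contact force between the fingers and bottle_2 below 0.05 N and linear speed of each of bottle_2, bottle_1, bottle_3 below 0.02 m/s and distance of each of bottle_1_center, bottle_3_center from where it was at the start of the episode below 0.04 m) or (horizontal distance between bottle_3_center and stirrer_plate below 0.02 m and angle between each of bottle_3_center, bottle_1_center, bottle_2_center's own z axis and vertical below 0.08 rad and contact force between bottle_3 and stirrer above 2.3 N and contact force between the fingers and bottle_3 below 0.05 N and linear speed of each of bottle_3, bottle_1, bottle_2 below 0.02 m/s and distance of each of bottle_1_center, bottle_2_center from where it was at the start of the episode below 0.04 m))); the robot touches nothing.
It fails at once if another thing on the bench (timer, loose tube cap, tip box, amber bottle, beaker, microtube rack, pipette) is moved more than 25 mm or tipped over (distance of any of timer, tube_cap, tip_box, amber_bottle, beaker, micro_rack, pipette from where it was at the start of the episode above 0.025 m or angle between any of timer, tube_cap, tip_box, amber_bottle, beaker, micro_rack, pipette's own z axis and vertical above 0.4 rad).
It fails at once if a bottle is tipped by more than 0.5 rad (angle between any of bottle_1_center, bottle_2_center, bottle_3_center's own z axis and vertical above 0.5 rad).
It also fails if it takes over 72 s, if anything falls off the work surface, if the arm or the gripper's body presses on something with over 40 N, if the wrist force passes 120 N, or if a joint passes its speed limit or range.

## Robot

A 6-joint arm with a two-finger parallel gripper is mounted at the origin on the work surface. World frame = base frame: x ahead of the robot, y to its left, z up, the work surface at z = 0. Lengths are in m, angles in degrees, forces in N, time in s.
With the tool pointing down it reaches from about 0.375 to 0.9 m from the base axis. Payload 3.1 kg.
Tool frame: the origin (TCP) lies on the centre line of the jaws, within the pads' length; the fingertips stand 17 mm ahead of it and the grasp point (between the pads) lies 2 mm behind it; y points along the fingers, x is the direction in which the jaws open and shut, and the axes are right-handed (so a half turn about y gives the same grasp; the last joint's range is limited). The gripper opens to 87 mm and grips with 3 to 60 N. Pads are 19 mm wide; open, the fingers measure 117 mm over their backs; the gripper's body (75 mm by 190 mm) begins 51 mm behind the grasp point.
Start: joints at [-84.826, 30.224, 82.088, -0, 67.689, -10.227], TCP at [0.166, -0.603, 0.24] pointing down, gripper open.
Joint ranges: [-176.69, 176.69], [-43.24, 126.21], [12.49, 139.97], [-82, 262], [0, 151.66], [-163.58, 163.58]. Speed limits (degrees/s): [159.86, 159.86, 180, 180, 180, 180].

## Interface

Orientations are given as a 3x3 rotation matrix whose columns are the frame's x, y, z axes.
In Python, from rig import read_state, capture, camera_info, hand_in, trace, tip_of gives the robot as it stands.
- The arm moves only by the tool jog_arm, never from a script. Its argument "steps" is a list of rows, each an object with "fingers": the opening in per cent of the stroke, from 0 (shut) to 100 (fully open); "delta_pos": the shift along the world's x, y, z in mm, a list of three; "turn": the turn about the world's z in degrees. A call has 1 to 20 rows; each row is the pose to reach, as a shift and turn from the pose commanded when the call began; what a row does not reach only later rows make up. A row lasts 1/12 s, in which the tool goes at most 41.7 mm and 7.16 degrees, less where a joint would pass 70% of its speed; a pose out of reach is approached as far as the arm can. A call with a gripper value outside its range is refused whole. The fingers move at their own pace and stop on an object; the grip force is fixed at half the most. Time passes only in rows, so rows that repeat a pose let the fingers close. It gives the time, the measured TCP pose, the force and the opening at its end, in the units of the state.
- read_state(): the state, without advancing time (a new reading comes with each control period).
- capture(name): name is "side" or "top" or "wrist"; returns the picture (384x512x3 uint8, red, green, blue); there is no depth.
- camera_info(name): a dict with "fov_y" (degrees; the focal length in pixels is half the picture's height over the tangent of half this angle, whatever the lens; pixels are square), "cx", "cy" (the principal point, pixels), "view" (4x4, takes a point from world to camera coordinates); the wrist camera has in their place "tool_from_camera" (4x4, takes a point from camera to tool coordinates, whose origin is the TCP and whose axes are the tool frame's). Camera axes: x right, y down, z forward; pixel columns grow to the right and rows downward; lengths in m; the calibration is good to about 2 mm. The wrist camera is an equidistant fisheye: a pixel r from the principal point sees the ray r / f radians off the axis. A picture is of the moment at which its call begins: read the wrist's pose just before it. camera_info takes no time and is no camera call.
- hand_in(): hands the job in, once; it reports no verdict.
Trained networks look in the newest picture that a camera, given by its name, has taken for a name from the list of things; names that differ only in an ending like _2 or _b are one class to them, and where a whole thing is asked for, a point or a joint stands for the part that bears it (a point fixed in the world has none). Each returns a list of dicts, best first, with "confidence" (0 to 1); they miss things now and then, are a little off and sometimes report something else, mostly with a low value. They report only what shows in the picture. A call takes as long as a camera call. They do not tell look-alikes from the thing itself.
- trace(target, camera): "mask" (384x512 bool, what is visible of it).
- tip_of(target, camera): "position" ([x, y, z] in m, in world coordinates, good to about 4 mm: a listed point, or the origin of a listed thing).
The state is a dict: "time_s": time; "joint_positions": joint angles; "qvel": joint speeds; "tau": joint torques, N m; "position": TCP position; "tcp_rot": TCP orientation; "force": force on the tool from outside, world axes, zero at the start; "moment": the same for the moment, N m; "opening": opening from 0.0 (shut) to 1.0 (fully open).
Only numpy, scipy, OpenCV 4.12 (cv2) and the standard library are available. Lean on these libraries where they do the work, as an engineer would, in place of code of your own. Each camera call takes 0.05 s, during which the arm holds its last target.

## Working session

There is one attempt and no reset: what is moved stays moved. The work goes in short steps, Python scripts to look and compute and a tool call to move; the robot and the scene stay as the last step left them, time stands still between calls to the robot, and variables do not carry over. Pictures are saved under pics/ and viewed, and the job is handed in when it is done.

Besides the shell and the picture viewer there is one more tool, called after "Request:" as name([rows], argument=value, ...), one row to a line, values as JSON. jog_arm: Moves the arm, as the interface text tells. Its arguments: {"type":"object","properties":{"steps":{"type":"array","items":{"type":"object","properties":{"fingers":{"type":"number"},"delta_pos":{"type":"array","items":{"type":"number"}},"turn":{"type":"number"}}}}},"required":["steps"]}

```bash
mkdir -p pics
python3 - <<'E'
from rig import *
import cv2,numpy as np
s=read_state();print(s['time_s'],s['position'],s['tcp_rot'],s['force'],s['opening'])
for c in['top','side']:
    im=capture(c);cv2.imwrite(f'pics/{c}0.png',im[:,:,::-1])
    print(c,camera_info(c))
for n in['bottle_1_center','stirrer_plate','stir_button_top','timer','tube_cap','amber_bottle','beaker','tip_box','micro_rack','pipette','stirrer']:
    for c in['top','side']:
        for d in tip_of(n,c)[:4]:print(n,c,np.round(d['position'],3),round(d['confidence'],2))
print(read_state()['time_s'])
E
```

```text
0.0 [ 0.16593914 -0.60184369  0.23854819] [[ 2.65569667e-01 -2.20753841e-04  9.64091647e-01]
 [-9.64089204e-01  2.20206711e-03  2.65569498e-01]
 [-2.18161999e-03 -9.99997551e-01  3.71975834e-04]] [ 0.13097964 -0.55345455  0.27151342] 1.001920390653264
top {'fov_y': 45.657831218968035, 'cx': 257.64687178578095, 'cy': 186.20234857667757, 'view': array([[-0.01859223, -0.99981203,  0.00549898, -0.00760059],
       [-0.98647026,  0.01744758, -0.1630092 ,  0.53237899],
       [ 0.16288261, -0.00845529, -0.98660923,  1.51282575],
       [ 0.        ,  0.        ,  0.        ,  1.        ]])}
side {'fov_y': 56.261142231916864, 'cx': 262.3886553435803, 'cy': 190.85100881320054, 'view': array([[-0.75365868, -0.6570831 ,  0.01550451,  0.38467334],
       [-0.35029867,  0.38160077, -0.8553781 ,  0.26343206],
       [ 0.55613796, -0.65009434, -0.51777207,  0.81439832],
       [ 0.        ,  0.        ,  0.        ,  1.        ]])}
bottle_1_center top [0.465 0.02  0.068] 0.85
bottle_1_center side [0.467 0.02  0.069] 0.67
bottle_1_center side [ 0.566 -0.241  0.001] 0.67
stirrer_plate top [ 0.614 -0
[... 530 characters left out ...]
ap top [ 0.386 -0.055 -0.002] 0.49
tube_cap top [ 0.616 -0.25   0.089] 0.38
tube_cap side [ 0.388 -0.053 -0.001] 0.62
amber_bottle top [ 0.652  0.323 -0.001] 0.79
amber_bottle top [ 0.455 -0.477 -0.002] 0.49
beaker top [ 0.452 -0.48  -0.   ] 0.78
tip_box top [0.713 0.004 0.001] 0.75
tip_box side [ 0.712  0.005 -0.   ] 0.6
micro_rack top [ 0.623  0.463 -0.003] 0.91
micro_rack top [ 0.655  0.323 -0.002] 0.71
micro_rack top [ 0.387 -0.053  0.001] 0.16
micro_rack side [ 0.622  0.466 -0.002] 0.56
pipette top [ 0.323 -0.277 -0.002] 0.66
pipette side [ 0.321 -0.277  0.003] 0.44
pipette side [0.468 0.02  0.071] 0.17
stirrer top [ 0.568 -0.242  0.005] 0.74
stirrer side [ 0.569 -0.239  0.002] 0.63
1.2
```

View images.

View pics/top0.png

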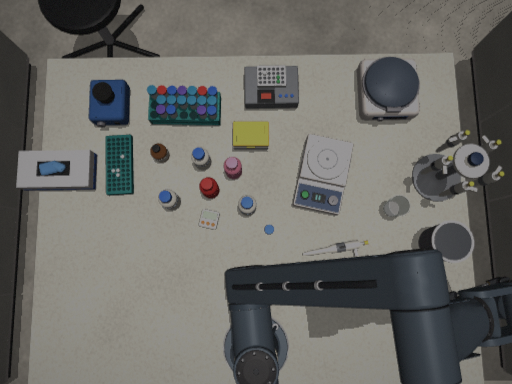

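View pics/side0.png

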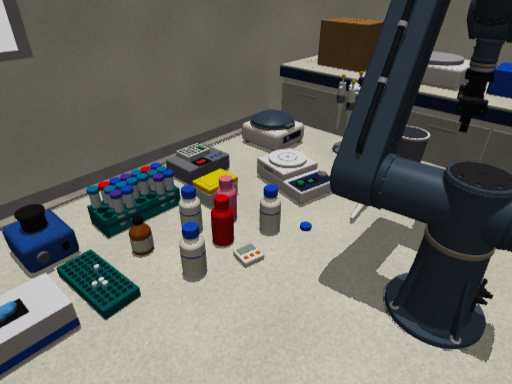

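```bash
cat > h.py <<'E'
import numpy as np
from rig import *
def ray(cam,u,v,z):
    i=camera_info(cam);f=192/np.tan(np.radians(i['fov_y']/2));V=i['view']
    d=V[:3,:3].T@np.array([(u-i['cx'])/f,(v-i['cy'])/f,1]);o=-V[:3,:3].T@V[:3,3]
    return o+d*(z-o[2])/d[2]
E
python3 - <<'E'
from h import *
import cv2
im=cv2.imread('pics/top0.png');hsv=cv2.cvtColor(im,cv2.COLOR_BGR2HSV)
def blobs(lo,hi,z,roi,name):
    m=cv2.inRange(hsv,lo,hi);mm=np.zeros_like(m);x0,y0,x1,y1=roi;mm[y0:y1,x0:x1]=m[y0:y1,x0:x1]
    n,_,st,c=cv2.connectedComponentsWithStats(mm)
    for k in range(1,n):
        if st[k,4]>15:print(name,np.round(c[k],1),st[k,2:5],np.round(ray('top',*c[k],z),3))
blobs((100,120,60),(125,255,255),.14,(140,140,280,215),'blue')
blobs((100,120,60),(125,255,255),.013,(250,215,290,240),'cap')
blobs((170,100,60),(180,255,255),.14,(190,140,250,200),'red')
blobs((0,150,60),(8,255,255),.14,(190,140,250,200),'red2')
blobs((150,60,60),(176,255,255),.14,(190,140,250,200),'pink')
blobs((45,80,60),(85,255,255),.064,(290,180,345,215),'green')
print(ray('top',327,158,.09))
a=cv2.resize(im[140:240,140:290],None,fx=5,fy=5,interpolation=2);cv2.imwrite('pics/crop.png',a)
a=cv2.resize(im[130:220,280:365],None,fx=6,fy=6,interpolation=2);cv2.imwrite('pics/crop2.png',a)
E
```

```text
blue [198.2 153.1] [ 12  12 102] [0.628 0.174 0.14 ]
blue [164.8 196.1] [ 13  11 108] [0.49 0.28 0.14]
blue [246.5 202.1] [12 11 99] [0.466 0.02  0.14 ]
cap [268.7 228.7] [ 9  8 51] [ 0.389 -0.053  0.013]
red [233.4 169.3] [ 17  16 118] [0.573 0.061 0.14 ]
red2 [208.4 186.3] [ 18  19 242] [0.519 0.141 0.14 ]
pink [232.9 168.9] [ 18  21 195] [0.574 0.062 0.14 ]
green [304.7 194. ] [ 7  7 40] [ 0.5   -0.175  0.064]
[ 0.61605656 -0.25071802  0.09      ]
```

View pics/crop.png

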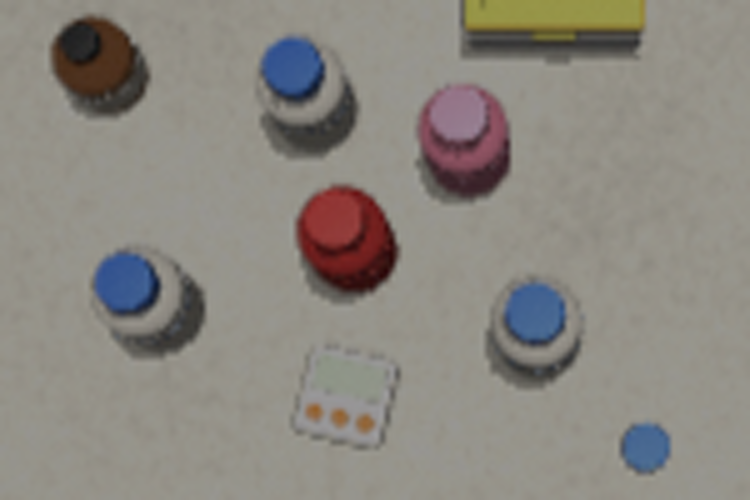

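View pics/crop2.png

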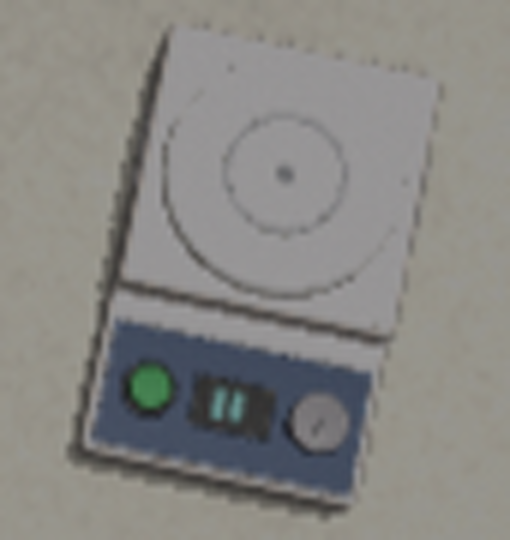

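Bottle candidates in the top picture: A (247,202), B (165,196), C (198,153), all white with blue caps. Red (208,186) and pink (233,169) are the look-alikes. The tube cap at (269,229) is flat. The crops confirm all of this. The green button is at (305,194) and the plate dot at (327.5,159); they measure 137 mm apart, as specified. I'll start with A.

Request:
jog_arm([
  {"delta_pos": [300, 623, 0], "fingers": 70},
  {"delta_pos": [300, 623, 0], "fingers": 70},
  {"delta_pos": [300, 623, 0], "fingers": 70},
  {"delta_pos": [300, 623, 0], "fingers": 70},
  {"delta_pos": [300, 623, 0], "fingers": 70},
  {"delta_pos": [300, 623, 0], "fingers": 70},
  {"delta_pos": [300, 623, 0], "fingers": 70},
  {"delta_pos": [300, 623, 0], "fingers": 70},
  {"delta_pos": [300, 623, 0], "fingers": 70},
  {"delta_pos": [300, 623, 0], "fingers": 70},
  {"delta_pos": [300, 623, 0], "fingers": 70},
  {"delta_pos": [300, 623, 0], "fingers": 70},
  {"delta_pos": [300, 623, 0], "fingers": 70},
  {"delta_pos": [300, 623, 0], "fingers": 70},
  {"delta_pos": [300, 623, 0], "fingers": 70},
  {"delta_pos": [300, 623, 0], "fingers": 70},
  {"delta_pos": [300, 623, 0], "fingers": 70},
  {"delta_pos": [300, 623, 0], "fingers": 70},
  {"delta_pos": [300, 623, 0], "fingers": 70},
  {"delta_pos": [300, 623, 0], "fingers": 70},
])

```text
$.steps[0]: bad value
```

Request:
jog_arm([
  {"delta_pos": [300, 623, 0], "turn": 0, "fingers": 70},
  {"delta_pos": [300, 623, 0], "turn": 0, "fingers": 70},
  {"delta_pos": [300, 623, 0], "turn": 0, "fingers": 70},
  {"delta_pos": [300, 623, 0], "turn": 0, "fingers": 70},
  {"delta_pos": [300, 623, 0], "turn": 0, "fingers": 70},
  {"delta_pos": [300, 623, 0], "turn": 0, "fingers": 70},
  {"delta_pos": [300, 623, 0], "turn": 0, "fingers": 70},
  {"delta_pos": [300, 623, 0], "turn": 0, "fingers": 70},
  {"delta_pos": [300, 623, 0], "turn": 0, "fingers": 70},
  {"delta_pos": [300, 623, 0], "turn": 0, "fingers": 70},
  {"delta_pos": [300, 623, 0], "turn": 0, "fingers": 70},
  {"delta_pos": [300, 623, 0], "turn": 0, "fingers": 70},
  {"delta_pos": [300, 623, 0], "turn": 0, "fingers": 70},
  {"delta_pos": [300, 623, 0], "turn": 0, "fingers": 70},
  {"delta_pos": [300, 623, 0], "turn": 0, "fingers": 70},
  {"delta_pos": [300, 623, 0], "turn": 0, "fingers": 70},
  {"delta_pos": [300, 623, 0], "turn": 0, "fingers": 70},
  {"delta_pos": [300, 623, 0], "turn": 0, "fingers": 70},
  {"delta_pos": [300, 623, 0], "turn": 0, "fingers": 70},
  {"delta_pos": [300, 623, 0], "turn": 0, "fingers": 70},
])

```text
time_s: 2.87
position: [0.4656, 0.0202, 0.2395]
tcp_rot: [[0.266, -0.001, 0.964], [-0.964, -0.0, 0.266], [0.0, -1.0, -0.001]]
force: [-0.1, 0.4, 0.3]
opening: 0.704
```

Run:
```python
from h import *
import cv2
s=read_state();im=capture('wrist');cv2.imwrite('pics/w0.png',im[:,:,::-1]);i=camera_info('wrist')
print({k:i[k] for k in i})
f=192/np.tan(np.radians(i['fov_y']/2));T=i['tool_from_camera'];R=np.array(s['tcp_rot']);p=np.array(s['position'])
m=cv2.inRange(cv2.cvtColor(im,cv2.COLOR_RGB2HSV),(100,120,50),(125,255,255))
n,_,st,c=cv2.connectedComponentsWithStats(m)
for k in range(1,n):
    if st[k,4]>150:
        u=(c[k]-[i['cx'],i['cy']])/f;r=np.linalg.norm(u);d=np.array([*(u/r*np.sin(r)),np.cos(r)])
        o=p+R@T[:3,3];d=R@T[:3,:3]@d
        print(c[k],st[k,4],o+d*(.14-o[2])/d[2])
print(s['force'],s['tau'])
```

```text
{'fov_y': 65.70646984690485, 'cx': 251.2005720886458, 'cy': 195.85373102833015, 'tool_from_camera': array([[ 9.99999985e-01, -1.72800529e-04,  8.03168844e-06,
         6.24667726e-04],
       [-5.59420892e-05, -2.79105486e-01,  9.60260446e-01,
        -1.45804838e-01],
       [-1.63691825e-04, -9.60260432e-01, -2.79105491e-01,
         7.75744983e-02],
       [ 0.00000000e+00,  0.00000000e+00,  0.00000000e+00,
         1.00000000e+00]])}
[134.51724138   3.06896552] 203 [0.61285548 0.16519054 0.14      ]
[ 13.89525368 114.11292962] 611 [0.49141758 0.28122679 0.14      ]
[250.97733918 200.19371345] 1368 [0.4679534  0.02037657 0.14      ]
[435.6461126  222.40080429] 746 [ 0.49465934 -0.16829797  0.14      ]
[286.65648855 238.87277354] 393 [ 0.44109717 -0.02062833  0.14      ]
[-0.09541016  0.41295931  0.29352563] [ 7.00655188e-01 -3.12503386e+01 -1.52838010e+01  9.41590662e-02
 -6.69171405e-02 -2.01372113e-04]
```

View pics/w0.png

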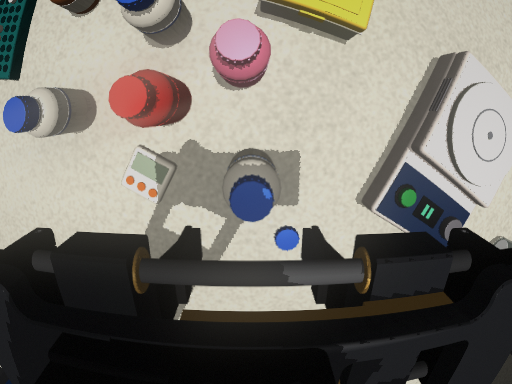

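The wrist view shows A's cap at (251,200), midway between the fingers. It measures (0.468, 0.020), which agrees with the top camera. Next: lower, close and lift.

Request:
jog_arm([
  {"delta_pos": [1, 0, -35], "turn": 0, "fingers": 70},
  {"delta_pos": [1, 0, -70], "turn": 0, "fingers": 70},
  {"delta_pos": [1, 0, -95], "turn": 0, "fingers": 70},
  {"delta_pos": [1, 0, -108], "turn": 0, "fingers": 70},
  {"delta_pos": [1, 0, -111], "turn": 0, "fingers": 70},
  {"delta_pos": [1, 0, -111], "turn": 0, "fingers": 70},
  {"delta_pos": [1, 0, -111], "turn": 0, "fingers": 70},
])

```text
time_s: 3.5
position: [0.4675, 0.0195, 0.1292]
tcp_rot: [[0.264, 0.001, 0.965], [-0.965, -0.0, 0.264], [0.001, -1.0, 0.001]]
force: [0.2, 0.1, 0.8]
opening: 0.703
```

Request:
jog_arm([
  {"delta_pos": [0, 0, 0], "turn": 0, "fingers": 30},
  {"delta_pos": [0, 0, 0], "turn": 0, "fingers": 30},
  {"delta_pos": [0, 0, 0], "turn": 0, "fingers": 30},
  {"delta_pos": [0, 0, 0], "turn": 0, "fingers": 30},
  {"delta_pos": [0, 0, 0], "turn": 0, "fingers": 30},
  {"delta_pos": [0, 0, 0], "turn": 0, "fingers": 30},
])

```text
time_s: 4.0
position: [0.4673, 0.0206, 0.1291]
tcp_rot: [[0.266, 0.001, 0.964], [-0.964, 0.0, 0.266], [0.0, -1.0, 0.001]]
force: [-0.8, 1.2, 4.3]
opening: 0.429
```

Request:
jog_arm([
  {"delta_pos": [0, 0, 3], "turn": 0, "fingers": 30},
  {"delta_pos": [0, 0, 10], "turn": 0, "fingers": 30},
  {"delta_pos": [0, 0, 20], "turn": 0, "fingers": 30},
  {"delta_pos": [0, 0, 27], "turn": 0, "fingers": 30},
  {"delta_pos": [0, 0, 30], "turn": 0, "fingers": 30},
  {"delta_pos": [0, 0, 30], "turn": 0, "fingers": 30},
  {"delta_pos": [0, 0, 30], "turn": 0, "fingers": 30},
  {"delta_pos": [0, 0, 30], "turn": 0, "fingers": 30},
  {"delta_pos": [0, 0, 30], "turn": 0, "fingers": 30},
])

```text
time_s: 4.75
position: [0.4666, 0.0205, 0.1582]
tcp_rot: [[0.266, -0.001, 0.964], [-0.964, 0.0, 0.266], [-0.0, -1.0, -0.001]]
force: [0.3, 0.7, -3.0]
opening: 0.428
```

Run:
```python
from h import *
for k in range(6):
    capture('side');s=read_state();print(s['time_s'],np.round(s['force'],2),np.round(s['moment'],2),np.round(s['tau'],3)[1:3],s['opening'])
```

```text
4.8 [-1.03 -1.28 -3.01] [-0.01  0.04 -0.05] [-35.249 -11.643] 0.4273629580589734
4.85 [ 0.78  0.36 -2.54] [ 0.01  0.01 -0.01] [-35.213 -11.63 ] 0.42728252642451975
4.9 [-0.05 -0.52 -2.42] [-0.01  0.02 -0.  ] [-35.184 -11.626] 0.4251331989835944
4.95 [-0.85 -0.62 -2.66] [0.03 0.02 0.  ] [-35.163 -11.627] 0.4248165338769761
5.0 [ 0.28  0.94 -3.37] [-0.01  0.01 -0.01] [-35.148 -11.63 ] 0.4269058152323054
5.05 [-0.17  0.16 -2.79] [-0.03 -0.05  0.01] [-35.139 -11.635] 0.4252290541639725
```

A weighs about 2.8 N over 7 readings, or about 3.1 N with the air bias removed. Only a full bottle (2.8–3.2 N) fits, since a part-used one is at most 1.8 N. I'll take it to the plate.

Request:
jog_arm([
  {"delta_pos": [0, 0, 5], "turn": 0, "fingers": 30},
  {"delta_pos": [0, 0, 16], "turn": 0, "fingers": 30},
  {"delta_pos": [0, 0, 34], "turn": 0, "fingers": 30},
  {"delta_pos": [0, 0, 54], "turn": 0, "fingers": 30},
  {"delta_pos": [0, 0, 74], "turn": 0, "fingers": 30},
  {"delta_pos": [0, 0, 90], "turn": 0, "fingers": 30},
  {"delta_pos": [0, 0, 98], "turn": 0, "fingers": 30},
  {"delta_pos": [0, 0, 100], "turn": 0, "fingers": 30},
  {"delta_pos": [0, 0, 100], "turn": 0, "fingers": 30},
])

```text
time_s: 5.8
position: [0.4669, 0.0205, 0.2588]
tcp_rot: [[0.266, 0.001, 0.964], [-0.964, -0.0, 0.266], [0.0, -1.0, 0.001]]
force: [-0.8, 1.3, -3.4]
opening: 0.429
```

Request:
jog_arm([
  {"delta_pos": [2, -4, 0], "turn": 0, "fingers": 30},
  {"delta_pos": [6, -12, 0], "turn": 0, "fingers": 30},
  {"delta_pos": [13, -24, 0], "turn": 0, "fingers": 30},
  {"delta_pos": [22, -41, 0], "turn": 0, "fingers": 30},
  {"delta_pos": [33, -61, 0], "turn": 0, "fingers": 30},
  {"delta_pos": [46, -85, 0], "turn": 0, "fingers": 30},
  {"delta_pos": [59, -110, 0], "turn": 0, "fingers": 30},
  {"delta_pos": [73, -135, 0], "turn": 0, "fingers": 30},
  {"delta_pos": [87, -161, 0], "turn": 0, "fingers": 30},
  {"delta_pos": [100, -186, 0], "turn": 0, "fingers": 30},
  {"delta_pos": [113, -210, 0], "turn": 0, "fingers": 30},
  {"delta_pos": [124, -230, 0], "turn": 0, "fingers": 30},
  {"delta_pos": [133, -247, 0], "turn": 0, "fingers": 30},
  {"delta_pos": [140, -259, 0], "turn": 0, "fingers": 30},
  {"delta_pos": [144, -267, 0], "turn": 0, "fingers": 30},
  {"delta_pos": [146, -271, 0], "turn": 0, "fingers": 30},
  {"delta_pos": [146, -271, 0], "turn": 0, "fingers": 30},
  {"delta_pos": [146, -271, 0], "turn": 0, "fingers": 30},
  {"delta_pos": [146, -271, 0], "turn": 0, "fingers": 30},
])

```text
time_s: 7.38
position: [0.6125, -0.2496, 0.2583]
tcp_rot: [[0.266, -0.001, 0.964], [-0.964, 0.001, 0.266], [-0.001, -1.0, -0.001]]
force: [0.6, 1.7, -2.9]
opening: 0.427
```

Run:
```python
from h import *
import cv2
F=[]
for c in['side','top','wrist']:
    im=capture(c);cv2.imwrite(f'pics/{c}1.png',im[:,:,::-1]);F.append(read_state()['force'])
print(np.mean(F,0),read_state()['opening'])
a=cv2.imread('pics/side1.png')[80:240,180:400];cv2.imwrite('pics/s1c.png',cv2.resize(a,None,fx=3,fy=3))
a=cv2.imread('pics/wrist1.png');cv2.imwrite('pics/w1.png',a)
```

```text
[-0.19365732  0.04070234 -3.30321772] 0.4253985820513326
```

View pics/s1c.png

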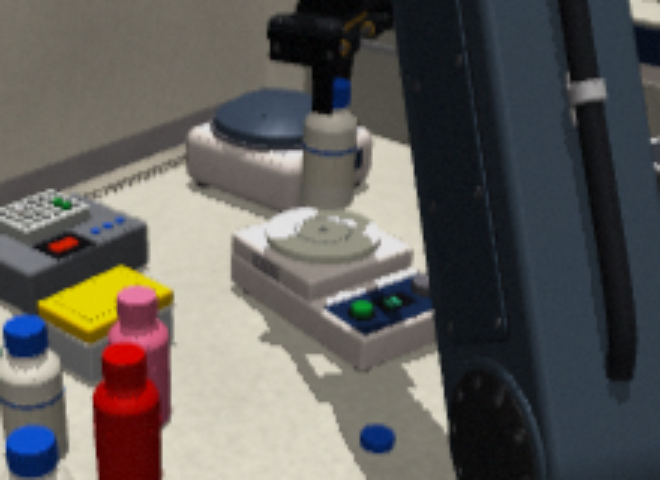

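View pics/w1.png

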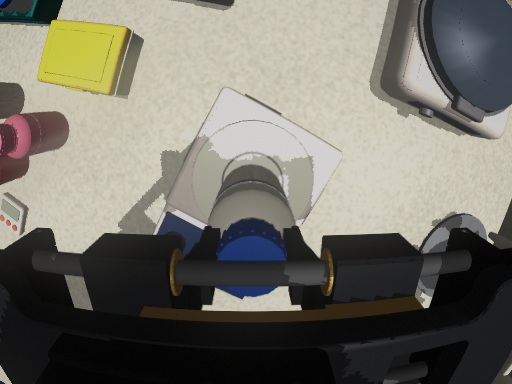

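The bottle hangs upright over the plate: side crop (330,160), and in the wrist view the cap at (252,258) lies in line with the plate ring. Lowering.

Request:
jog_arm([
  {"delta_pos": [0, -1, -4], "turn": 0, "fingers": 30},
  {"delta_pos": [0, -1, -12], "turn": 0, "fingers": 30},
  {"delta_pos": [0, -1, -21], "turn": 0, "fingers": 30},
  {"delta_pos": [0, -1, -29], "turn": 0, "fingers": 30},
  {"delta_pos": [0, -1, -34], "turn": 0, "fingers": 30},
  {"delta_pos": [0, -1, -37], "turn": 0, "fingers": 30},
  {"delta_pos": [0, -1, -38], "turn": 0, "fingers": 30},
  {"delta_pos": [0, -1, -39], "turn": 0, "fingers": 30},
  {"delta_pos": [0, -1, -39], "turn": 0, "fingers": 30},
  {"delta_pos": [0, -1, -39], "turn": 0, "fingers": 30},
  {"delta_pos": [0, -1, -39], "turn": 0, "fingers": 30},
])

```text
time_s: 8.45
position: [0.6132, -0.2517, 0.22]
tcp_rot: [[0.266, 0.001, 0.964], [-0.964, -0.001, 0.266], [0.001, -1.0, 0.001]]
force: [0.2, 0.1, -2.6]
opening: 0.426
```

Run:
```python
from h import *
F=[]
for c in range(4):
    capture('side');F.append(read_state()['force'])
print(np.mean(F,0),read_state()['position'])
```

```text
[ 0.00757827 -0.24206635 -3.04119815] [ 0.61309873 -0.25158568  0.21980593]
```

Still hanging free, so I'll step down until the force changes.

Request:
jog_arm([
  {"delta_pos": [0, 0, -0.5], "turn": 0, "fingers": 30},
  {"delta_pos": [0, 0, -1], "turn": 0, "fingers": 30},
  {"delta_pos": [0, 0, -1.5], "turn": 0, "fingers": 30},
  {"delta_pos": [0, 0, -1.5], "turn": 0, "fingers": 30},
  {"delta_pos": [0, 0, -1.5], "turn": 0, "fingers": 30},
  {"delta_pos": [0, 0, -1.5], "turn": 0, "fingers": 30},
])

```text
time_s: 9.15
position: [0.6133, -0.2516, 0.2191]
tcp_rot: [[0.266, 0.001, 0.964], [-0.964, -0.0, 0.266], [0.001, -1.0, 0.001]]
force: [-1.3, 1.2, 5.2]
opening: 0.424
```

Run:
```python
from h import *
F=[]
for c in range(4):
    capture('side');F.append(read_state()['force'])
print(np.mean(F,0),read_state()['position'])
```

```text
[-1.74565261  1.38983495  5.64429167] [ 0.61328358 -0.25156311  0.21917019]
```

Contact: +5.6 N on the plate. Opening the fingers, then going straight up.

Request:
jog_arm([
  {"delta_pos": [0, 0, 0], "turn": 0, "fingers": 70},
  {"delta_pos": [0, 0, 0], "turn": 0, "fingers": 70},
  {"delta_pos": [0, 0, 0], "turn": 0, "fingers": 70},
  {"delta_pos": [0, 0, 0], "turn": 0, "fingers": 70},
  {"delta_pos": [0, 0, 0], "turn": 0, "fingers": 70},
  {"delta_pos": [0, 0, 4], "turn": 0, "fingers": 70},
  {"delta_pos": [0, 0, 15], "turn": 0, "fingers": 70},
  {"delta_pos": [0, 0, 35], "turn": 0, "fingers": 70},
  {"delta_pos": [0, 0, 55], "turn": 0, "fingers": 70},
  {"delta_pos": [0, 0, 65], "turn": 0, "fingers": 70},
  {"delta_pos": [0, 0, 65], "turn": 0, "fingers": 70},
  {"delta_pos": [0, 0, 65], "turn": 0, "fingers": 70},
])

```text
time_s: 10.35
position: [0.6132, -0.2516, 0.2839]
tcp_rot: [[0.266, 0.001, 0.964], [-0.964, -0.001, 0.266], [0.001, -1.0, 0.001]]
force: [0.2, 0.5, -0.8]
opening: 0.698
```

Run:
```python
from h import *
import cv2
for c in['side','top','wrist']:
    im=capture(c);cv2.imwrite(f'pics/{c}2.png',im[:,:,::-1])
    if c!='wrist':
        for n in ['bottle_1_center','stirrer_plate','stir_button_top']:
            print(c,n,[(np.round(d['position'],3),round(d['confidence'],2)) for d in tip_of(n,c)[:4]])
a=cv2.imread('pics/side2.png')[80:240,180:400];cv2.imwrite('pics/s2c.png',cv2.resize(a,None,fx=3,fy=3))
```

```text
side bottle_1_center [(array([ 0.613, -0.253,  0.155]), 0.8)]
side stirrer_plate [(array([ 0.611, -0.252,  0.09 ]), 0.64)]
side stir_button_top [(array([0.656, 0.321, 0.001]), 0.54)]
top bottle_1_center []
top stirrer_plate []
top stir_button_top []
```

View pics/s2c.png

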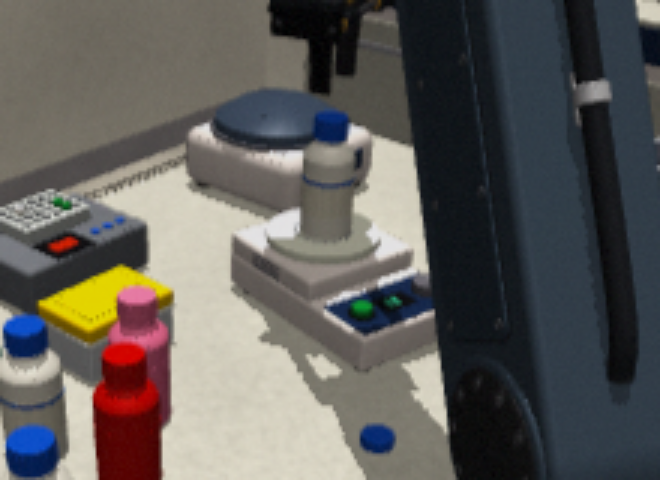

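View pics/wrist2.png

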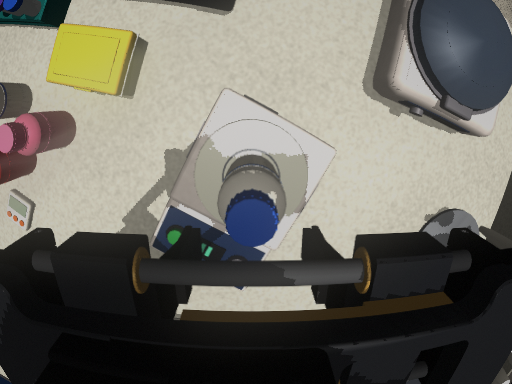

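The bottle stands upright and released. The side network puts its centre at (0.613, -0.253, 0.155) and the plate at (0.611, -0.252). Now I'll move over the button with the fingers shut, turned -20° so the gripper body clears the bottle.

Request:
jog_arm([
  {"delta_pos": [-10, 7, 5], "turn": -3, "fingers": 0},
  {"delta_pos": [-30, 20, 5], "turn": -6, "fingers": 0},
  {"delta_pos": [-55, 37, 5], "turn": -10, "fingers": 0},
  {"delta_pos": [-80, 54, 5], "turn": -14, "fingers": 0},
  {"delta_pos": [-100, 68, 5], "turn": -18, "fingers": 0},
  {"delta_pos": [-110, 75, 5], "turn": -20, "fingers": 0},
  {"delta_pos": [-112, 77, 5], "turn": -20, "fingers": 0},
  {"delta_pos": [-112, 77, -35], "turn": -20, "fingers": 0},
  {"delta_pos": [-112, 77, -75], "turn": -20, "fingers": 0},
  {"delta_pos": [-112, 77, -115], "turn": -20, "fingers": 0},
  {"delta_pos": [-112, 77, -145], "turn": -20, "fingers": 0},
  {"delta_pos": [-112, 77, -160], "turn": -20, "fingers": 0},
  {"delta_pos": [-112, 77, -165], "turn": -20, "fingers": 0},
  {"delta_pos": [-112, 77, -165], "turn": -20, "fingers": 0},
  {"delta_pos": [-112, 77, -165], "turn": -20, "fingers": 0},
])

```text
time_s: 12.05
position: [0.5022, -0.1753, 0.1185]
tcp_rot: [[-0.08, 0.002, 0.997], [-0.997, -0.001, -0.08], [0.001, -1.0, 0.002]]
force: [0.9, -0.4, 0.2]
opening: 0.003
```

Run:
```python
from h import *
import cv2
s=read_state();F=[]
for c in['side','top','wrist']:
    im=capture(c);cv2.imwrite(f'pics/{c}3.png',im[:,:,::-1]);F.append(read_state()['force'])
i=camera_info('wrist');f=192/np.tan(np.radians(i['fov_y']/2));T=i['tool_from_camera'];R=np.array(s['tcp_rot']);p=np.array(s['position'])
m=cv2.inRange(cv2.cvtColor(im,cv2.COLOR_RGB2HSV),(45,80,50),(85,255,255))
n,_,st,c=cv2.connectedComponentsWithStats(m)
for k in range(1,n):
    if st[k,4]>30:
        u=(c[k]-[i['cx'],i['cy']])/f;r=np.linalg.norm(u);d=np.array([*(u/r*np.sin(r)),np.cos(r)])
        o=p+R@T[:3,3];d=R@T[:3,:3]@d
        print(c[k],st[k],o+d*(.064-o[2])/d[2])
print(s['position'],s['opening'],np.mean(F,0))
a=cv2.imread('pics/side3.png')[80:240,180:400];cv2.imwrite('pics/s3c.png',cv2.resize(a,None,fx=3,fy=3))
```

```text
[249.15568862 218.59081836] [234 207  32  23 501] [ 0.50485208 -0.17429912  0.064     ]
[300.99363057 226.25477707] [296 217  11  19 157] [ 0.4956427  -0.21164956  0.064     ]
[313.56953642 227.25165563] [308 219  12  17 151] [ 0.49395206 -0.22108018  0.064     ]
[ 0.50219068 -0.17529921  0.11852391] 0.0028821742609942687 [0.50302814 0.09437409 0.19645159]
```

View pics/s3c.png

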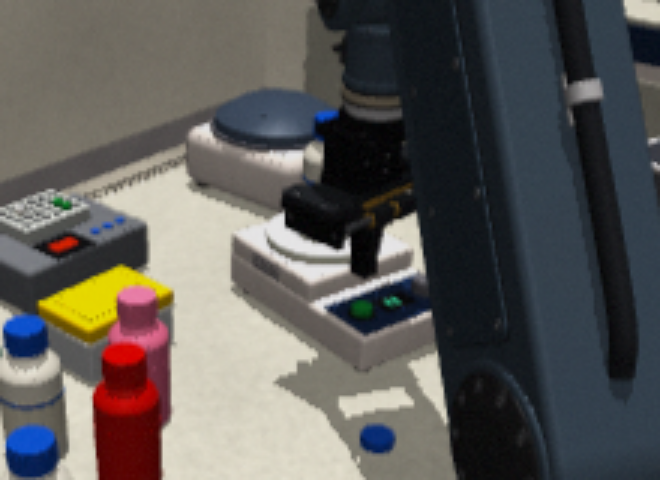

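View pics/wrist3.png

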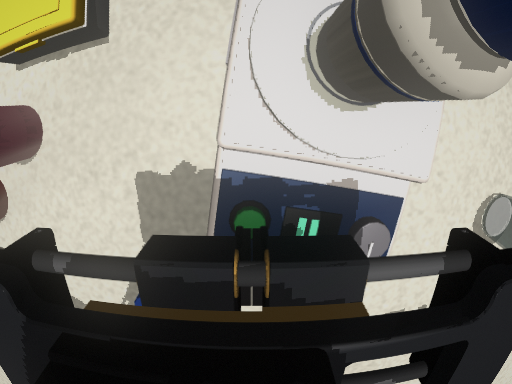

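The shut fingers are over the green button (wrist view (249,218), partly hidden; y agrees within 1 mm), and the bottle stands clear. Pressing gently.

Request:
jog_arm([
  {"delta_pos": [-1, 0, -15], "turn": 0, "fingers": 0},
  {"delta_pos": [-1, 0, -28], "turn": 0, "fingers": 0},
  {"delta_pos": [-1, 0, -34], "turn": 0, "fingers": 0},
  {"delta_pos": [-1, 0, -37], "turn": 0, "fingers": 0},
  {"delta_pos": [-1, 0, -39], "turn": 0, "fingers": 0},
  {"delta_pos": [-1, 0, -41], "turn": 0, "fingers": 0},
  {"delta_pos": [-1, 0, -42], "turn": 0, "fingers": 0},
  {"delta_pos": [-1, 0, -42], "turn": 0, "fingers": 0},
  {"delta_pos": [-1, 0, -42], "turn": 0, "fingers": 0},
])

```text
time_s: 12.95
position: [0.5002, -0.1746, 0.0765]
tcp_rot: [[-0.08, 0.001, 0.997], [-0.997, -0.0, -0.08], [0.0, -1.0, 0.001]]
force: [-0.7, 0.6, 4.4]
opening: 0.006
```

Request:
jog_arm([
  {"delta_pos": [0, 0, -0.5], "turn": 0, "fingers": 0},
  {"delta_pos": [0, 0, -1], "turn": 0, "fingers": 0},
  {"delta_pos": [0, 0, -1], "turn": 0, "fingers": 0},
  {"delta_pos": [0, 0, -1], "turn": 0, "fingers": 0},
])

```text
time_s: 13.28
position: [0.5002, -0.1746, 0.0763]
tcp_rot: [[-0.08, 0.001, 0.997], [-0.997, -0.0, -0.08], [0.0, -1.0, 0.001]]
force: [-2.8, 0.4, 11.3]
opening: 0.003
```

It bottomed: the force rose to 11 N with no further travel. Holding briefly, then retracting up and towards the robot, away from the bottle.

Request:
jog_arm([
  {"delta_pos": [0, 0, -1], "turn": 0, "fingers": 0},
  {"delta_pos": [0, 0, -1], "turn": 0, "fingers": 0},
  {"delta_pos": [0, 0, 5], "turn": 0, "fingers": 0},
  {"delta_pos": [0, 0, 25], "turn": 0, "fingers": 0},
  {"delta_pos": [0, 0, 60], "turn": 0, "fingers": 0},
  {"delta_pos": [0, 0, 95], "turn": 0, "fingers": 0},
  {"delta_pos": [0, 0, 130], "turn": 0, "fingers": 0},
  {"delta_pos": [0, 0, 165], "turn": 0, "fingers": 0},
  {"delta_pos": [0, 0, 200], "turn": 0, "fingers": 0},
  {"delta_pos": [-10, 70, 210], "turn": 0, "fingers": 0},
  {"delta_pos": [-20, 110, 210], "turn": 0, "fingers": 0},
  {"delta_pos": [-20, 150, 210], "turn": 0, "fingers": 0},
  {"delta_pos": [-20, 170, 210], "turn": 0, "fingers": 0},
  {"delta_pos": [-20, 175, 210], "turn": 0, "fingers": 0},
  {"delta_pos": [-20, 175, 210], "turn": 0, "fingers": 0},
  {"delta_pos": [-20, 175, 210], "turn": 0, "fingers": 0},
  {"delta_pos": [-20, 175, 210], "turn": 0, "fingers": 0},
])

```text
time_s: 14.7
position: [0.4806, -0.0006, 0.285]
tcp_rot: [[-0.081, 0.001, 0.997], [-0.997, -0.001, -0.081], [0.001, -1.0, 0.001]]
force: [-0.2, 0.3, -0.7]
opening: 0.008
```

Run:
```python
from h import *
import cv2
for c in['side','top']:
    im=capture(c);cv2.imwrite(f'pics/{c}4.png',im[:,:,::-1])
    for n in ['bottle_1_center','stirrer_plate']:
        print(c,n,[(np.round(d['position'],3),round(d['confidence'],2)) for d in tip_of(n,c)[:4]])
a=np.hstack([cv2.imread('pics/side4.png')[60:260,150:400],cv2.imread('pics/top4.png')[80:280,140:390]]);cv2.imwrite('pics/f4.png',cv2.resize(a,None,fx=1.6,fy=1.6))
s=read_state();print(s['time_s'],s['force'],s['qvel'])
```

```text
side bottle_1_center [(array([ 0.611, -0.255,  0.157]), 0.7), (array([ 0.567, -0.243,  0.001]), 0.54)]
side stirrer_plate []
top bottle_1_center [(array([ 0.61 , -0.253,  0.159]), 0.64)]
top stirrer_plate [(array([ 0.618, -0.25 ,  0.088]), 0.76)]
15.0 [ 0.57097481 -0.61278538 -0.33656357] [ 0.33554086 -0.10385059  0.09227332  0.02730046  0.049335    0.08841965]
```

View pics/f4.png

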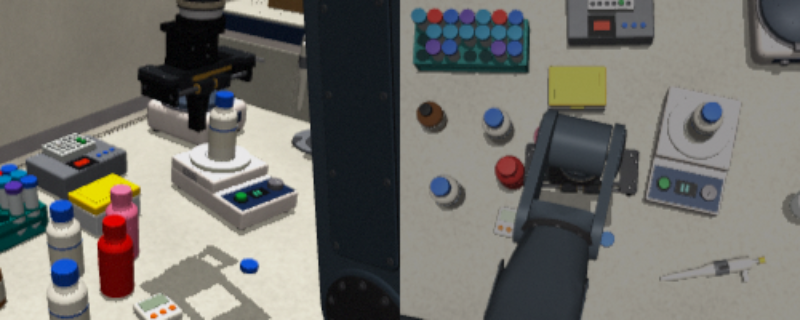

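The bottle is upright and centred on the plate, about 3–8 mm off by the networks. The other bottles and bystanders are unmoved, and the arm is clear. Handing in.

```bash
python3 -c "
from rig import *
print(hand_in())"
```

```text
the job is handed in; nothing more can be done
None
```

The full bottle is standing upright and released on the stirrer plate, and I pressed the green button down after that. I handed the job in at about 15 s; no verdict was reported.

- **Choosing the bottle:** I lifted only the one nearest the stirrer, at about (0.467, 0.020). It weighed 2.8–3.3 N. A part-used bottle weighs at most 1.8 N, so it had to be the full one, and I did not lift the other two.
- **Placing it:** I lowered it by the cap until the plate took the load, then opened the fingers and went straight up.
- **Pressing the button:** The shut fingertips pushed it about 5 mm. It stopped moving as the force rose from 4 to 11 N, so it was right down. I inferred this from force and travel, because the button's own position can't be read.
- **Last checks:** The networks put the bottle's axis about 3–8 mm from the plate centre, against the 20 mm allowed. They disagree by a few mm, and the side camera missed the plate in the last picture. By eye, the other two bottles and the bystanders in view looked unmoved. The arm was clear of everything.

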